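Lock a lamp stand's sliding leg at its length mark

TASK

Set up the table-lamp stand: grip its sprung sliding leg, push it down into the tube until the dark ring mark is level with the collar's top rim, and hold it there. Without letting go or letting the leg slip off the mark, sweep the cam lever round the collar, counter-clockwise seen from above, until it is fully closed against its stop. Finish while still gripping the leg at the mark with the lever closed, and leave the shade, remote, tumbler and books where they are.

Things in the scene. Friction and masses are not known exactly. Their poses are not given: they have to be found in the camera images.
- lamp: Table-lamp stand without its shade, fixed to the table: round dark steel foot 170 mm across rising to 28 mm, upright brass tube 32 mm across, dark steel collar 43 mm across whose top rim is 140 mm above the table. Origin: centre of the foot's underside; z up, on the axis of tube, collar, leg and lever.
- rim (a point): Centre of the collar's top rim, on the stand's axis, 140 mm above the table.
- leg (a joint): How far the leg has been pushed into the tube, in m: 0 = fully out (where it starts), 0.045 = the ring mark level with the collar's rim, 0.075 = bottom stop. A spring pushes the leg up with about 5 to 9 N, so it pops out again when let go; closing the lever does not change that spring. The leg also turns freely about its own upright axis.
- leg_top (a point): Centre of the top end of the sliding leg: a plain round upright brass rod, 25 mm across (its last 6 mm only 17 mm across), 95 mm of it above the collar's rim at the start and 50 mm when at the mark. It is gripped from above, with the hand at any yaw. Moves with the leg.
- mark (a point): Centre, on the axis, of the dark ring mark round the leg (3 mm wide), 50 mm below the leg's top; 45 mm above the rim at the start, to be brought level with rim.
- lever (a joint): Angle of the cam lever round the stand's axis, in rad: grows counter-clockwise seen from above, starts open at 0 to 0.3, closed against its stop at 1.0. Stiff hinge (about 0.1 N m), stays where it is left. The stop is a small dark post by the collar that stays below its rim (top 125 mm above the table).
- lever_tip (a point): Middle of the top edge of the lever's upright aluminium grip plate, 45 mm out from the stand's axis. The plate is 8 mm thick, lies radially 18 to 62 mm from the axis, its top 30 mm above the rim, 170 mm above the table, and turns about the axis: a fingertip of the hand that grips the leg low pushes it round when the hand turns about the leg.
- shade: Bystander: grey fabric lamp shade, open cone, 170 mm across below, 136 mm above, 130 mm high. Origin: centre of its underside.
- remote: Bystander: black remote control 160 x 45 x 18 mm. Origin: centre of its underside.
- tumbler: Bystander: glass tumbler 72 mm across, 95 mm high. Origin: centre of its underside.
- books: Bystander: two stacked books, 200 x 140 mm, 50 mm high. Origin: centre of the underside.

How it is judged:
By the outcome, as a careful person would: the job done as asked, in the order asked, and still so for the second after the job is handed in, while the arm keeps its last pose, push and grip.
It also fails if it takes over 45 s, if anything falls off the work surface, if the arm or the gripper's body presses on something with over 40 N, if the wrist force passes 120 N, or if a joint passes its speed limit or range.

ROBOT

A 6-joint arm with a two-finger parallel gripper is mounted at the origin on the work surface. World frame = base frame: x ahead of the robot, y to its left, z up, the work surface at z = 0. Lengths are in m, angles in rad, forces in N, time in s.
With the tool pointing down it reaches from about 0.4 to 0.825 m from the base axis. Payload 7 kg.
Tool frame: the origin (TCP) lies at the centre of the arm's flange, where the gripper is bolted on; the fingertips stand 178 mm ahead of it and the grasp point (between the pads) lies arm.tcp_to_grasp ahead of it (arm.tcp_to_grasp is the distance from the TCP to the grasp point, in m); z points along the fingers, y is the direction in which the jaws open and shut (so a half turn about z gives the same grasp; the last joint's range is limited). The gripper opens to 88 mm and grips with 3 to 60 N. Pads are 19 mm wide; open, the fingers measure 130 mm over their backs; the gripper's body (78 mm by 193 mm) begins 47 mm behind the grasp point.
Start: joints at [-1.02, 0.359, 0.012, 0, -1.224, -0.288], TCP at [0.175, -0.652, 0.405] pointing down, gripper open.
Joint ranges: [-3.07, 3.07], [-1.43, 2.12], [-1.02, 1.25], [-3.03, 1.67], [-3.05, -0], [-3.03, 3.03]. Speed limits (rad/s): [2.39, 2.39, 3.01, 3.14, 3.14, 3.14].

INTERFACE

Orientations are given as [roll, pitch, yaw] about the fixed x, y, z axes, in that order (R = Rz(yaw) Ry(pitch) Rx(roll)).
In Python, from station import arm gives the robot as it stands.
- The arm moves only by the tool move_arm, never from a script. Its argument "deltas" is a list of rows, each a list of 6 numbers: the shift along the world's x, y, z in mm, then the turn, a rotation vector about the world's x, y, z in degrees. In form: [[tx, ty, tz, ax, ay, az], ...]. A call has exactly 5 rows; each row shifts and turns the commanded pose from where the row before left it; what a row does not reach is not made up. A row lasts 1/12 s, in which the tool goes at most 41.7 mm and 7.16 degrees, less where a joint would pass 70% of its speed; a pose out of reach is approached as far as the arm can. A call with a gripper value outside its range is refused whole. "claw" is the closure in counts, from 0 (fully open) to 255 (shut), set as the call begins (left out, the last holds). The fingers move at their own pace and stop on an object; "squeeze" is the grip in N (left out, the last holds). Time passes only in rows, so rows that do not move let the fingers close, or fill a call up. It gives the time, the measured TCP pose, the force and the opening at its end, in the units of the state.
- arm.get_state(): the state, without advancing time (a new reading comes with each control period).
- arm.grab_frame(name): name is "scene" or "top" or "wrist"; returns the picture (384x512x3 uint8, red, green, blue); there is no depth.
- arm.calibration(name): a dict with "intrinsics" (3x3 intrinsics, pixels), "T" (4x4, takes a point from camera to world coordinates); the wrist camera has in their place "mount" (4x4, takes a point from camera to tool coordinates, whose origin is the TCP and whose axes are the flange's). Camera axes: x right, y up, looking along -z (the intrinsics and any distortion apply to the point x, -y, -z); pixel columns grow to the right and rows downward; lengths in m; the calibration is good to about 2 mm. A picture is of the moment at which its call begins: read the wrist's pose just before it. calibration takes no time and is no camera call.
- arm.job_done(): hands the job in, once; it reports no verdict.
Trained networks look in the newest picture that a camera, given by its name, has taken for a name from the list of things; names that differ only in an ending like _2 or _b are one class to them, and where a whole thing is asked for, a point or a joint stands for the part that bears it (a point fixed in the world has none). Each returns a list of dicts, best first, with "score" (0 to 1); they miss things now and then, are a little off and sometimes report something else, mostly with a low value. They report only what shows in the picture. A call takes as long as a camera call.
- arm.spot_in(thing, camera): "xy" ([column, row] in pixels, amid what is visible of it).
- arm.masks_of(thing, camera): "pixels" (384x512 bool, what is visible of it) and "xy" ([column, row] in pixels, amid what is visible of it).
- arm.spot_point(thing, camera): "xy" ([column, row] in pixels: a listed point, or the origin of a listed thing).
The state is a dict: "t": time; "q": joint angles; "qd": joint speeds; "joint_efforts": joint torques, N m; "eef_pos": TCP position; "ee_rot": TCP orientation; "force": force on the tool from outside, world axes, zero at the start; "moment": the same for the moment, N m; "width": finger opening in m.
Only numpy, scipy, OpenCV 4.12 (cv2) and the standard library are available. Lean on these libraries where they do the work, as an engineer would, in place of code of your own. Each camera call takes 0.05 s, during which the arm holds its last target. There are 200 camera calls.

## Working session

There is one attempt and no reset: what is moved stays moved. The work goes in short steps, Python scripts to look and compute and a tool call to move; the robot and the scene stay as the last step left them, time stands still between calls to the robot, and variables do not carry over. Pictures are saved under pics/ and viewed, about 8 in all and at most 12, crops included, and the job is handed in when it is done.

Besides the shell and the picture viewer there is one more tool, called after "Request:" by a JSON object that holds its "method" and its "body". move_arm: Moves the arm, as the interface text tells. Its arguments: {"type":"object","properties":{"deltas":{"type":"array","items":{"type":"array","items":{"type":"number"}}},"claw":{"type":"number"},"squeeze":{"type":"number"}},"required":["deltas"]}

```bash
mkdir -p pics
cat > h.py <<'E'
from station import arm
import numpy as np, cv2
def cam(n):
    c=arm.calibration(n); return np.array(c["intrinsics"]),np.array(c["T"]),c
def atz(n,xy,z):
    K,T,_=cam(n); d=np.linalg.inv(K)@[xy[0],xy[1],1]; d=T[:3,:3]@(d*[1,-1,-1]); o=T[:3,3]
    return o+d*(z-o[2])/d[2]
def proj(n,p):
    K,T,_=cam(n); c=np.linalg.inv(T)@[*p,1]; u=K@(c[:3]*[1,-1,-1]); return u[:2]/u[2]
E
python3 - <<'E'
from h import *
s=arm.get_state(); print({k:np.round(v,3) for k,v in s.items()}, arm.tcp_to_grasp)
ims=[]
for n in("scene","top"):
    im=arm.grab_frame(n); cv2.imwrite(f"pics/{n}0.png",im[:,:,::-1]); print(arm.calibration(n).keys())
    for t,z in(("leg_top",.235),("rim",.14),("mark",.185),("lever_tip",.17),("lamp",0),("shade",0),("tumbler",0),("books",0),("remote",0)):
        for r in arm.spot_point(t,n)[:2]: print(n,t,np.round(r["xy"],1),round(r["score"],2),atz(n,r["xy"],z).round(4))
    ims.append(im)
cv2.imwrite("pics/both.png",np.vstack(ims)[:,:,::-1][::1,::1] if 0 else cv2.resize(np.hstack(ims),(800,300))[:,:,::-1])
E
```

```text
{'t': np.float64(0.0), 'q': array([-1.02 ,  0.359,  0.011, -0.   , -1.224, -0.288]), 'qd': array([-0.   , -0.001, -0.   ,  0.001,  0.001, -0.002]), 'joint_efforts': array([ 2.0000e-03, -5.8272e+01,  2.9305e+01,  6.9970e+00,  7.0000e-03,
       -0.0000e+00]), 'eef_pos': array([ 0.175, -0.652,  0.404]), 'ee_rot': array([ 3.14 , -0.   , -2.879]), 'force': array([ 0.193,  0.019, -0.409]), 'moment': array([-0.03 , -0.005, -0.019]), 'width': np.float64(0.087)} 0.1593
dict_keys(['intrinsics', 'T'])
scene leg_top [264.2 170.7] 0.68 [0.523  0.0416 0.235 ]
scene rim [262.9 194.2] 0.9 [0.5255 0.0431 0.14  ]
scene mark [264.6 184.3] 0.67 [0.5245 0.0469 0.185 ]
scene lever_tip [256.4 182.8] 0.55 [0.5263 0.0167 0.17  ]
scene lamp [263.6 226.2] 0.6 [0.531  0.0572 0.    ]
scene shade [324.8 336.6] 0.67 [0.6794 0.4091 0.    ]
scene shade [264.  225.1] 0.23 [0.5269 0.0552 0.    ]
scene tumbler [128.6 187.8] 0.64 [ 0.7378 -0.392  -0.    ]
scene books [398.7 269.8] 0.71 [0.3702 0.4492 0.    ]
scene books [250.8 182.1] 0.66 [ 0.4205 -0.1066  0.    ]
scene remote [198.3 144. ] 0.88 [ 0.4175 -0.395   0.    ]
dict_keys(['intrinsics', 'T'])
top leg_top [239.9 190.6] 0.49 [0.5276 0.0519 0.235 ]
top rim [242.3 192.3] 0.64 [0.5277 0.0486 0.14  ]
top mark [242.4 192.2] 0.39 [0.5257 0.047  0.185 ]
top lever_tip [263.9 190.4] 0.58 [ 0.5298 -0.0119  0.17  ]
top lamp [244.6 195.5] 0.85 [0.5246 0.046  0.    ]
top shade [124.  152.9] 0.75 [0.6684 0.4194 0.    ]
top books [116.7 254.5] 0.76 [0.3526 0.4475 0.    ]
top remote [378.8 223.5] 0.91 [ 0.4265 -0.3661  0.    ]
```

View pics/both.png

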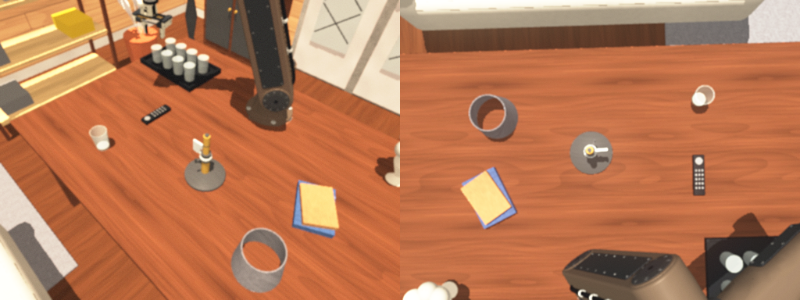

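The stand is at about (0.526, 0.047), with the lever pointing roughly to -y. The shade, books, remote and tumbler are all well clear. I'll move above the stand and set the yaw so that a finger sits clockwise of the lever.

Request:
{"method": "move_arm", "body": {"deltas": [[25,30,8,0,0,5],[25,30,8,0,0,5],[25,30,8,0,0,5],[25,30,8,0,0,5],[25,30,8,0,0,5]], "claw": 0, "squeeze": 40}}

```text
t: 1.42
eef_pos: [0.301, -0.5004, 0.4451]
ee_rot: [-3.141, -0.0, -2.439]
force: [1.3, -0.6, 0.5]
width: 0.0877
```

Request:
{"method": "move_arm", "body": {"deltas": [[25,30,8,0,0,5],[25,30,8,0,0,5],[25,30,8,0,0,5],[25,30,8,0,0,5],[25,30,8,0,0,5]]}}

```text
t: 1.83
eef_pos: [0.426, -0.3501, 0.4855]
ee_rot: [-3.141, 0.0, -2.002]
force: [0.5, -0.5, -0.7]
width: 0.0875
```

Request:
{"method": "move_arm", "body": {"deltas": [[10,40,3,0,0,5],[10,40,3,0,0,5],[10,40,3,0,0,5],[10,40,3,0,0,5],[10,40,3,0,0,5]]}}

```text
t: 2.25
eef_pos: [0.4751, -0.1499, 0.5002]
ee_rot: [-3.141, 0.0, -1.566]
force: [1.0, 0.1, -0.4]
width: 0.0877
```

Request:
{"method": "move_arm", "body": {"deltas": [[10,40,3,0,0,5],[10,40,3,0,0,5],[10,40,3,0,0,5],[10,40,3,0,0,5],[10,40,3,0,0,5]]}}

```text
t: 2.67
eef_pos: [0.5251, 0.0502, 0.5153]
ee_rot: [-3.14, -0.0, -1.129]
force: [1.2, -0.4, -0.5]
width: 0.0878
```

```bash
cat >> h.py <<'E'
from scipy.spatial.transform import Rotation as R
def wristT(s):
    T=np.eye(4); T[:3,:3]=R.from_euler("xyz",s["ee_rot"]).as_matrix(); T[:3,3]=s["eef_pos"]
    return T@np.array(arm.calibration("wrist")["mount"])
def watz(s,xy,z):
    K=np.array(arm.calibration("wrist")["intrinsics"]); T=wristT(s)
    d=T[:3,:3]@((np.linalg.inv(K)@[xy[0],xy[1],1])*[1,-1,-1]); o=T[:3,3]; return o+d*(z-o[2])/d[2]
def wproj(s,p):
    K=np.array(arm.calibration("wrist")["intrinsics"]); c=np.linalg.inv(wristT(s))@[*p,1]; u=K@(c[:3]*[1,-1,-1]); return u[:2]/u[2]
E
python3 - <<'E'
from h import *
s=arm.get_state(); print({k:np.round(s[k],3) for k in("t","q","eef_pos","ee_rot","force","width")})
a=arm.grab_frame("wrist")
for t,z in(("leg_top",.235),("rim",.14),("mark",.185),("lever_tip",.17),("lamp",0)):
    for r in arm.spot_point(t,"wrist")[:2]: print(t,np.round(r["xy"],1),round(r["score"],2),watz(s,r["xy"],z).round(4))
print(wproj(s,[.526,.047,.235]),wristT(s).round(3))
b=arm.grab_frame("top")
for t,z in(("leg_top",.235),("lever_tip",.17)):
    for r in arm.spot_point(t,"top")[:2]: print(t,np.round(r["xy"],1),round(r["score"],2),atz("top",r["xy"],z).round(4))
c=cv2.imread("pics/top0.png")[:,:,::-1][150:240,185:305]
out=np.hstack([a,cv2.resize(c,(288,216),interpolation=cv2.INTER_CUBIC).repeat(1,0) if 0 else np.vstack([cv2.resize(c,(288,216),interpolation=cv2.INTER_CUBIC),np.zeros((168,288,3),np.uint8)])])
cv2.imwrite("pics/w1.png",out[:,:,::-1])
E
```

```text
{'t': np.float64(2.667), 'q': array([ 0.468,  0.059, -0.124,  0.   , -1.387, -0.026]), 'eef_pos': array([0.525, 0.05 , 0.515]), 'ee_rot': array([-3.14 , -0.   , -1.129]), 'force': array([ 1.196, -0.381, -0.515]), 'width': np.float64(0.088)}
leg_top [254.6 185.1] 0.96 [0.524 0.042 0.235]
rim [254.5 164.1] 0.76 [0.5231 0.0418 0.14  ]
mark [250.5 174.7] 0.69 [0.5263 0.0457 0.185 ]
lever_tip [265.5 131.7] 0.74 [0.5303 0.0015 0.17  ]
lamp [250.2 147.8] 0.97 [0.5275 0.0452 0.    ]
lamp [252.3 185. ] 0.23 [0.4984 0.0986 0.    ]
[250.06616304 189.23124703] [[-0.904  0.412  0.119  0.556]
 [-0.429 -0.868 -0.252 -0.019]
 [-0.001 -0.279  0.96   0.496]
 [ 0.     0.     0.     1.   ]]
leg_top [126.4 149.5] 0.23 [0.6443 0.348  0.235 ]
lever_tip [122.9 148.8] 0.74 [0.6561 0.3753 0.17  ]
lever_tip [262.1 193.3] 0.5 [ 0.5219 -0.0067  0.17  ]
```

View pics/w1.png

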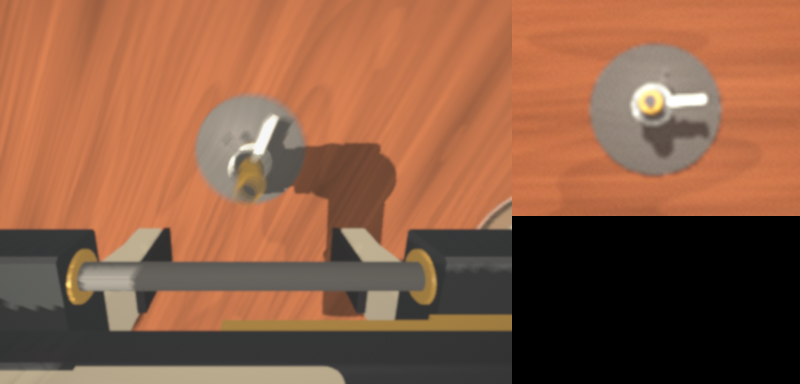

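The wrist view shows the leg top at about (250,190). The lever runs from (255,155) to (272,118), which is a direction of about -85° from the axis. With the fingers at -155° and 25°, one finger is 70° clockwise of the lever, as wanted. I'll go lower and refine the axis.

Request:
{"method": "move_arm", "body": {"deltas": [[0,-1,-16,0,0,0],[0,-1,-16,0,0,0],[0,-1,-16,0,0,0],[1,-1,-16,0,0,0],[0,0,-16,0,0,0]]}}

```text
t: 3.53
eef_pos: [0.5262, 0.0429, 0.4342]
ee_rot: [-3.141, -0.0, -1.136]
force: [1.3, 0.2, 0.1]
width: 0.0875
```

Run:
```python
from h import *
s=arm.get_state(); print({k:np.round(s[k],4) for k in("t","eef_pos","ee_rot","force")})
a=arm.grab_frame("wrist")
for t,z in(("leg_top",.235),("mark",.185),("rim",.14),("lever_tip",.17),("lamp",0)):
    for r in arm.spot_point(t,"wrist")[:1]: print(t,np.round(r["xy"],1),round(r["score"],2),watz(s,r["xy"],z).round(4))
b=a.copy()
def circ(c,r,z,col):
    p=[wproj(s,[c[0]+r*np.cos(t),c[1]+r*np.sin(t),z]) for t in np.linspace(0,6.3,60)]
    cv2.polylines(b,[np.int32(np.array(p)*16)],False,col,1,cv2.LINE_AA,4)
c=(.526,.046)
circ(c,.0085,.235,(0,0,255));circ(c,.0125,.229,(0,255,0));circ(c,.0215,.14,(255,0,255));circ(c,.085,.0,(0,255,255))
x0,y0=110,20
o=np.hstack([cv2.resize(i[y0:y0+220,x0:x0+260],(400,338),interpolation=cv2.INTER_CUBIC) for i in(a,b)])
cv2.imwrite("pics/w2.png",o[:,:,::-1])
```

```text
{'t': np.float64(3.5333), 'eef_pos': array([0.5262, 0.0429, 0.4342]), 'ee_rot': array([-3.141 , -0.    , -1.1355]), 'force': array([1.2771, 0.199 , 0.0721])}
leg_top [246.2 231. ] 0.67 [0.5271 0.0443 0.235 ]
mark [250.3 205.4] 0.72 [0.5249 0.0434 0.185 ]
rim [248.1 194.3] 0.56 [0.5249 0.0483 0.14  ]
lever_tip [269.9 149.8] 0.58 [5.282e-01 1.000e-04 1.700e-01]
lamp [249.1 163.3] 0.56 [0.5255 0.0467 0.    ]
```

View pics/w2.png

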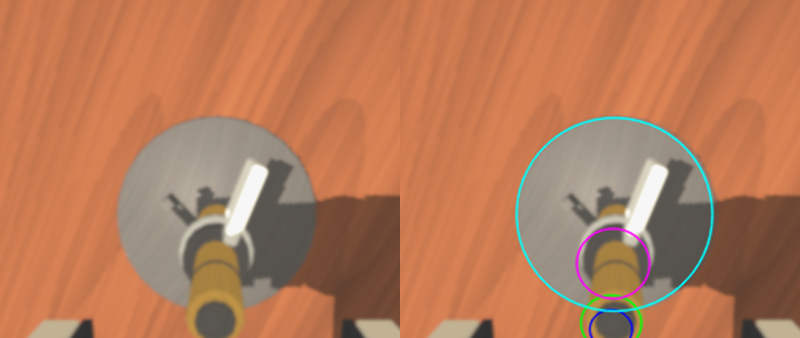

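The foot outline and the leg top agree on an axis near (0.526, 0.0445). The drawn leg-top circle was about 4 px off, which is roughly 2 mm. I'll descend with the jaws open around the leg and grip lightly first.

Request:
{"method": "move_arm", "body": {"deltas": [[0,0.5,-12,0,0,0],[0,0.5,-12,0,0,0],[0,0.5,-12,0,0,0],[0,0,-12,0,0,0],[0,0,-11,0,0,0]]}}

```text
t: 4.25
eef_pos: [0.5266, 0.0457, 0.3761]
ee_rot: [-3.14, -0.0, -1.133]
force: [0.2, 0.1, -0.4]
width: 0.0877
```

Request:
{"method": "move_arm", "body": {"deltas": [[0,0,0,0,0,0],[0,0,0,0,0,0],[0,0,0,0,0,0],[0,0,0,0,0,0],[0,0,0,0,0,0]], "claw": 255, "squeeze": 10}}

```text
t: 4.67
eef_pos: [0.5266, 0.0457, 0.3765]
ee_rot: [-3.14, -0.0, -1.133]
force: [0.3, 0.4, 0.1]
width: 0.0598
```

Request:
{"method": "move_arm", "body": {"deltas": [[0,0,0,0,0,0],[0,0,0,0,0,0],[0,0,0,0,0,0],[0,0,0,0,0,0],[0,0,0,0,0,0]]}}

```text
t: 5.08
eef_pos: [0.5263, 0.0457, 0.3757]
ee_rot: [-3.142, -0.0, -1.133]
force: [0.1, -0.6, 0.4]
width: 0.0268
```

Run:
```python
from h import *
s=arm.get_state(); print({k:np.round(s[k],4) for k in("t","eef_pos","ee_rot","force","moment","width")})
y=R.from_euler("xyz",s["ee_rot"]).as_matrix(); print("force in tool",y.T@s["force"])
a=arm.grab_frame("wrist"); t=arm.grab_frame("scene")
x0,y0=110,60
K,T,_=cam("scene"); u=proj("scene",[.526,.045,.18]).astype(int); print(u)
c=t[u[1]-50:u[1]+50,u[0]-60:u[0]+60]
o=np.hstack([cv2.resize(a,(440,330)),cv2.resize(c,(360,300),interpolation=cv2.INTER_CUBIC)[0:330] if 0 else cv2.copyMakeBorder(cv2.resize(c,(360,300),interpolation=cv2.INTER_CUBIC),0,30,0,0,0)])
cv2.imwrite("pics/w3.png",o[:,:,::-1])
```

```text
{'t': np.float64(5.0833), 'eef_pos': array([0.5263, 0.0457, 0.3757]), 'ee_rot': array([-3.1416, -0.    , -1.1334]), 'force': array([ 0.0727, -0.5882,  0.4295]), 'moment': array([0.046 , 0.1171, 0.0325]), 'width': np.float64(0.0268)}
force in tool [ 0.56367953  0.18328367 -0.42952308]
[263 185]
```

View pics/w3.png

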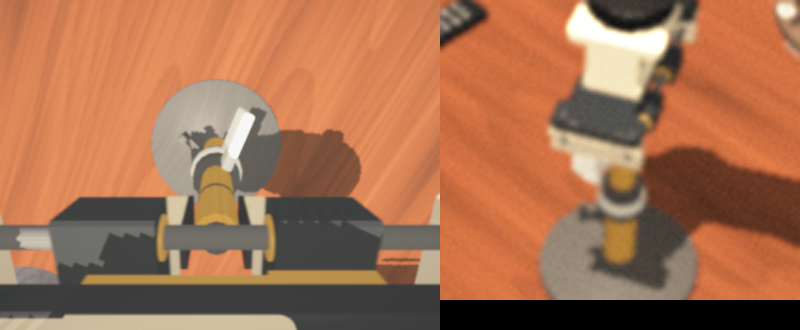

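The fingers flank the leg and are still closing at 26.8 mm. The leg spans about x=195–238, between the pads. I'll finish the light grip and read the forces.

Request:
{"method": "move_arm", "body": {"deltas": [[0,0,0,0,0,0],[0,0,0,0,0,0],[0,0,0,0,0,0],[0,0,0,0,0,0],[0,0,0,0,0,0]]}}

```text
t: 5.6
eef_pos: [0.5263, 0.0456, 0.3757]
ee_rot: [3.141, -0.0, -1.134]
force: [-0.3, 0.4, 1.4]
width: 0.0247
```

```bash
cat >> h.py <<'E'
def rep():
    s=arm.get_state(); print({k:np.round(s[k],4) for k in("t","eef_pos","ee_rot","force","moment","width")})
    y=R.from_euler("xyz",s["ee_rot"]).as_matrix(); print("tool F,M",(y.T@s["force"]).round(2),(y.T@s["moment"]).round(3),"q",np.round(s["q"],3)); return s
E
python3 -c "
from h import *
rep()"
```

```text
{'t': np.float64(5.6), 'eef_pos': array([0.5263, 0.0456, 0.3757]), 'ee_rot': array([ 3.1414, -0.    , -1.1335]), 'force': array([-0.3149,  0.4332,  1.3665]), 'moment': array([-0.0977,  0.4496, -0.0205]), 'width': np.float64(0.0247)}
tool F,M [-0.53  0.1  -1.37] [-0.449 -0.102  0.02 ] q [ 0.458  0.139 -0.352  0.    -1.079 -0.021]
```

Request:
{"method": "move_arm", "body": {"deltas": [[0,0,0,0,0,0],[0,0,0,0,0,0],[0,0,0,0,0,0],[0,0,0,0,0,0],[0,0,0,0,0,0]], "squeeze": 45}}

```text
t: 6.02
eef_pos: [0.5263, 0.0457, 0.3757]
ee_rot: [3.142, -0.0, -1.133]
force: [-0.0, -0.8, 1.2]
width: 0.024
```

```bash
python3 -c "
from h import *
rep()"
```

```text
{'t': np.float64(6.0167), 'eef_pos': array([0.5263, 0.0457, 0.3757]), 'ee_rot': array([ 3.1415, -0.    , -1.1334]), 'force': array([-0.0021, -0.7864,  1.2339]), 'moment': array([-0.1335,  0.5485, -0.056 ]), 'width': np.float64(0.024)}
tool F,M [ 0.71  0.34 -1.23] [-0.553 -0.111  0.056] q [ 0.458  0.139 -0.352  0.    -1.079 -0.021]
```

The grip holds at 24–25 mm with small side forces. Next I'll push the leg down, 40 mm first.

Request:
{"method": "move_arm", "body": {"deltas": [[0,0,-4,0,0,0],[0,0,-4,0,0,0],[0,0,-4,0,0,0],[0,0,-4,0,0,0],[0,0,-4,0,0,0]]}}

```text
t: 6.43
eef_pos: [0.5264, 0.0456, 0.3563]
ee_rot: [-3.141, -0.001, -1.133]
force: [-3.0, 0.0, 8.4]
width: 0.0241
```

Request:
{"method": "move_arm", "body": {"deltas": [[0,0,-4,0,0,0],[0,0,-4,0,0,0],[0,0,-4,0,0,0],[0,0,-4,0,0,0],[0,0,-4,0,0,0]]}}

```text
t: 6.85
eef_pos: [0.5265, 0.0456, 0.3364]
ee_rot: [-3.141, -0.001, -1.133]
force: [-3.2, 0.1, 8.5]
width: 0.0242
```

Run:
```python
from h import *
s=rep()
a=arm.grab_frame("wrist"); t=arm.grab_frame("scene")
for n in("mark","rim","leg_top"):
    for c in("wrist","scene"):
        print(n,c,[(np.round(r["xy"],1),round(r["score"],2)) for r in arm.spot_point(n,c)[:1]])
u=(263,185); c=t[u[1]-50:u[1]+50,u[0]-60:u[0]+60]; w=a[60:260,150:350]
o=np.hstack([cv2.resize(w,(420,420),interpolation=cv2.INTER_CUBIC),cv2.copyMakeBorder(cv2.resize(c,(360,300),interpolation=cv2.INTER_CUBIC),0,120,0,0,0)])
cv2.imwrite("pics/w4.png",o[:,:,::-1])
```

```text
{'t': np.float64(6.85), 'eef_pos': array([0.5265, 0.0456, 0.3364]), 'ee_rot': array([-3.1408e+00, -5.0000e-04, -1.1331e+00]), 'force': array([-3.2299,  0.1087,  8.5431]), 'moment': array([-0.1957,  1.5181,  0.0043]), 'width': np.float64(0.0242)}
tool F,M [-1.46  2.87 -8.55] [-1.458 -0.466 -0.005] q [ 0.458  0.175 -0.407  0.001 -0.988 -0.021]
mark wrist [(array([251.5, 235. ]), 0.74)]
mark scene []
rim wrist []
rim scene [(array([260.2, 194.6]), 0.62)]
leg_top wrist [(array([250.8, 284.7]), 0.9)]
leg_top scene []
```

View pics/w4.png

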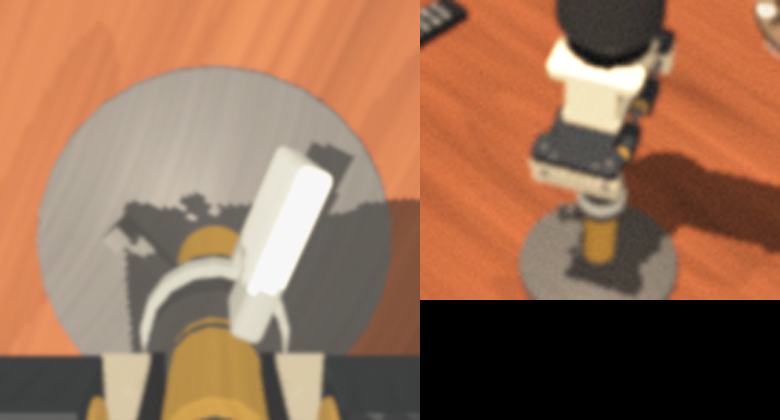

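The leg is down about 39 mm and the spring force is about 8.5 N. The thin dark ring shows at (205,325) in the left crop, just above the collar, and the finger is clear of the lever. I'll check for slip by comparing the mark's row in the wrist frame before and after the push.

Run:
```python
from h import *
a=cv2.imread("pics/w3.png")[:,:440]; a=cv2.resize(a[:330],(512,384),interpolation=cv2.INTER_CUBIC)
b=arm.grab_frame("wrist")[:,:,::-1]
for im in(a,b):
    g=im[:,:,2].astype(float)[:,244:256].mean(1); print(g[195:265].astype(int))
s=arm.get_state()
# predicted rows of mark/leg_top front for tool
for z in (.185-.045,.185-.040): print(z,wproj(s,[.5265,.0456,z]),wproj(s,[.5265,.0456,z+.05]))
o=np.hstack([cv2.resize(i[180:300,190:310],(400,400),interpolation=cv2.INTER_CUBIC) for i in(a,b)]); cv2.imwrite("pics/w5.png",o)
```

```text
[182 185 186 186 186 186 186 186 186 186 186 186 186 186 186 186 182 170
 144 125 135 160 179 185 185 185 186 185 186 185 185 185 185 185 186 186
 185 186 185 185 185 186 186 186 186 185 186 185 185 186 185 186 188 194
 203 210 212 211 210 210 210 205 188 155 119  99  96  99 102 103]
[ 91  91  91  93  97  99 100 100 100 100 100 100 100 100 102 109 130 149
 145 125 128 154 175 184 186 187 187 186 187 187 186 186 186 186 186 186
 186 186 186 186 187 187 187 187 187 187 187 187 186 186 186 186 187 191
 200 209 212 212 211 211 210 208 197 168 130 104  97 100 102 104]
0.14 [248.43815262 231.59632861] [247.59465096 275.38273658]
0.145 [248.3733995 234.9576809] [247.47801426 281.43738038]
```

View pics/w5.png

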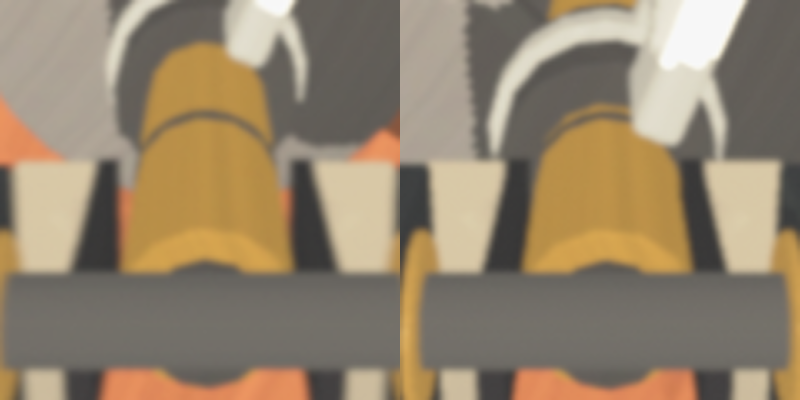

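The mark sits at row 214 in both frames, so slip is at most 0.3 mm. The visible gap to the rim, about 3.7 px or 5.5 mm, agrees with the travel. I'll push the remaining ~6 mm to TCP z ≈ 0.3305 and ease out the small side load.

Request:
{"method": "move_arm", "body": {"deltas": [[-0.3,-0.1,-2,0,0,0],[-0.3,-0.1,-2,0,0,0],[-0.2,-0.1,-2,0,0,0],[0,0,0,0,0,0],[0,0,0,0,0,0]]}}

```text
t: 7.72
eef_pos: [0.526, 0.0455, 0.3307]
ee_rot: [-3.14, -0.001, -1.133]
force: [-1.3, 0.2, 8.7]
width: 0.0242
```

```bash
python3 -c "
from h import *
rep()
b=arm.grab_frame('wrist'); print(b[:,:,0].astype(float)[:,244:254].mean(1)[195:270].astype(int)); cv2.imwrite('pics/w6raw.png',b[:,:,::-1])"
```

```text
{'t': np.float64(7.7167), 'eef_pos': array([0.526 , 0.0455, 0.3307]), 'ee_rot': array([-3.1398e+00, -6.0000e-04, -1.1329e+00]), 'force': array([-1.2535,  0.1591,  8.6608]), 'moment': array([-0.0508,  0.9466, -0.0395]), 'width': np.float64(0.0242)}
tool F,M [-0.67  1.05 -8.66] [-0.879 -0.355  0.04 ] q [ 0.458  0.18  -0.416  0.001 -0.973 -0.021]
[136 100  92  91  91  90  92  96  99  99  99  99  99  99 100  99 100  99
  99 104 125 156 176 184 186 186 186 186 186 186 186 186 186 186 186 186
 186 186 187 187 187 187 187 186 186 187 187 186 186 187 187 187 188 193
 202 210 212 211 210 210 210 207 194 163 125 101  96 100 102 104 105 107
 109 110 112]
```

The push is about 44.8 mm and the side load is down to about 1 N. Next I'll turn the hand counter-clockwise.

Request:
{"method": "move_arm", "body": {"deltas": [[-0.3,0,-0.2,0,0,4],[0,0,0,0,0,4],[0,0,0,0,0,4],[0,0,0,0,0,4],[0,0,0,0,0,4]]}}

```text
t: 8.18
eef_pos: [0.5258, 0.0455, 0.3306]
ee_rot: [-3.14, -0.001, -0.78]
force: [-1.7, -0.3, 8.8]
width: 0.0246
```

```bash
python3 -c "
from h import *
rep()"
```

```text
{'t': np.float64(8.1833), 'eef_pos': array([0.5258, 0.0455, 0.3306]), 'ee_rot': array([-3.140e+00, -1.500e-03, -7.804e-01]), 'force': array([-1.6902, -0.2554,  8.7998]), 'moment': array([-0.2107,  0.8207,  0.0296]), 'width': np.float64(0.0246)}
tool F,M [-1.01  1.36 -8.8 ] [-0.727 -0.435 -0.03 ] q [ 0.459  0.18  -0.417  0.001 -0.972  0.331]
```

Request:
{"method": "move_arm", "body": {"deltas": [[0,0,0,0,0,4],[0,0,0,0,0,4],[0,0,0,0,0,4],[0,0,0,0,0,4],[0,0,0,0,0,4]]}}

```text
t: 8.6
eef_pos: [0.5253, 0.0454, 0.3305]
ee_rot: [-3.141, -0.001, -0.432]
force: [-3.3, 0.1, 9.5]
width: 0.024
```

```bash
python3 -c "
from h import *
s=rep()
b=arm.grab_frame('wrist')
o=np.hstack([b[60:300,110:390],arm.grab_frame('top')[150:240,185:305].repeat(2,0).repeat(2,1)[:180].copy() if 0 else cv2.resize(arm.grab_frame('top')[150:240,185:305],(320,240),interpolation=cv2.INTER_CUBIC)])
cv2.imwrite('pics/w7.png',o[:,:,::-1])"
```

```text
{'t': np.float64(8.6), 'eef_pos': array([0.5253, 0.0454, 0.3305]), 'ee_rot': array([-3.141e+00, -1.000e-03, -4.317e-01]), 'force': array([-3.2672,  0.0776,  9.459 ]), 'moment': array([-0.171 ,  1.6159, -0.1527]), 'width': np.float64(0.024)}
tool F,M [-2.99  1.29 -9.46] [-0.832 -1.396  0.153] q [ 0.459  0.179 -0.417  0.    -0.973  0.68 ]
```

View pics/w7.png

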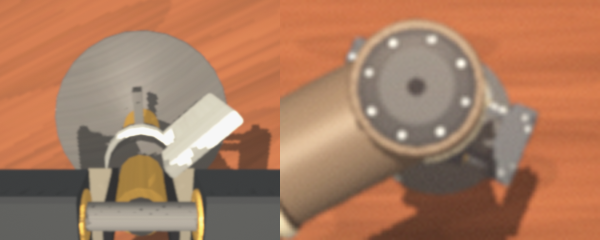

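The right-hand finger touches the lever (Mz about -0.15 N m), the dark stop post shows at (138,95), and the leg stays put. I'll keep turning.

Request:
{"method": "move_arm", "body": {"deltas": [[0,0,0,0,0,4],[0,0,0,0,0,4],[0,0,0,0,0,4],[0,0,0,0,0,4],[0,0,0,0,0,4]]}}

```text
t: 9.12
eef_pos: [0.5253, 0.0452, 0.3305]
ee_rot: [3.141, -0.001, -0.083]
force: [-3.7, -1.4, 9.4]
width: 0.0238
```

```bash
python3 -c "
from h import *
rep()
b=arm.grab_frame('wrist'); print(b[:,:,0].astype(float)[:,244:254].mean(1)[205:220].astype(int),b[:,:,0].astype(float)[:,244:254].mean(1)[250:264].astype(int)); cv2.imwrite('pics/w8raw.png',b[:,:,::-1])"
```

```text
{'t': np.float64(9.1167), 'eef_pos': array([0.5253, 0.0452, 0.3305]), 'ee_rot': array([ 3.1415e+00, -1.1000e-03, -8.2700e-02]), 'force': array([-3.6901, -1.4074,  9.3695]), 'moment': array([-0.5139,  1.4664, -0.1473]), 'width': np.float64(0.0238)}
tool F,M [-3.55  1.71 -9.37] [-0.633 -1.419  0.146] q [ 4.580e-01  1.790e-01 -4.170e-01  1.000e-03 -9.730e-01  1.029e+00]
[156 155 154 154 154 154 151 142 131 145 174 194 202 203 203] [247 247 247 246 237 222 213 185 128  92  83  87  96 106]
```

Request:
{"method": "move_arm", "body": {"deltas": [[0,0,0,0,0,3],[0,0,0,0,0,3],[0,0,0,0,0,3],[0,0,0,0,0,3],[0,0,0,0,0,3]]}}

```text
t: 9.58
eef_pos: [0.5254, 0.0451, 0.3305]
ee_rot: [3.141, -0.001, 0.178]
force: [-3.4, -3.5, 8.9]
width: 0.0241
```

```bash
python3 -c "
from h import *
rep()
b=arm.grab_frame('wrist'); a=cv2.imread('pics/w6raw.png')[:,:,::-1]
cv2.imwrite('pics/w9.png',np.hstack([cv2.resize(i[110:290,150:330],(400,400),interpolation=cv2.INTER_CUBIC) for i in(a,b)])[:,:,::-1])"
```

```text
{'t': np.float64(9.5833), 'eef_pos': array([0.5254, 0.0451, 0.3305]), 'ee_rot': array([ 3.141e+00, -1.100e-03,  1.783e-01]), 'force': array([-3.3886, -3.4615,  8.9148]), 'moment': array([-0.9261,  1.2786, -0.1007]), 'width': np.float64(0.0241)}
tool F,M [-3.94  2.81 -8.92] [-0.685 -1.423  0.099] q [ 4.58e-01  1.79e-01 -4.17e-01  1.00e-03 -9.73e-01  1.29e+00]
```

View pics/w9.png

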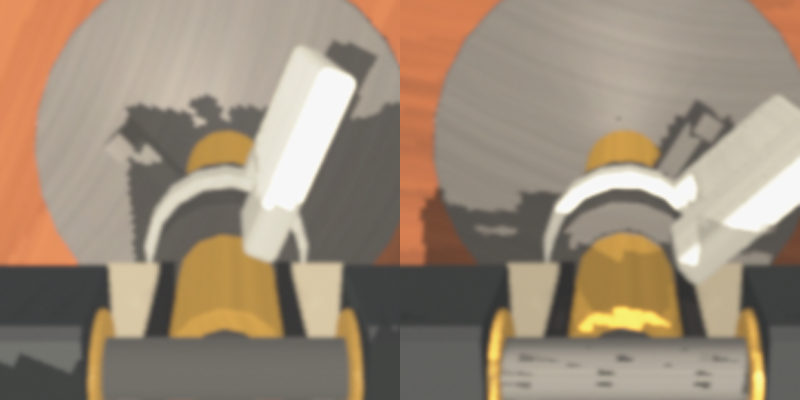

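The mark is still at the rim. The lever is now only a few degrees from the stop post, which is at (690,130) in the right crop. I'll turn slowly until the torque rises.

Request:
{"method": "move_arm", "body": {"deltas": [[0,0,0,0,0,1.5],[0,0,0,0,0,1.5],[0,0,0,0,0,1.5],[0,0,0,0,0,1.5],[0,0,0,0,0,1.5]]}}

```text
t: 10.05
eef_pos: [0.5253, 0.0449, 0.3305]
ee_rot: [3.141, -0.001, 0.308]
force: [-3.5, -3.9, 10.1]
width: 0.0242
```

```bash
python3 -c "
from h import *
rep()"
```

```text
{'t': np.float64(10.05), 'eef_pos': array([0.5253, 0.0449, 0.3305]), 'ee_rot': array([ 3.1405e+00, -5.0000e-04,  3.0780e-01]), 'force': array([-3.5246, -3.934 , 10.0875]), 'moment': array([-1.5424,  1.5678, -0.2378]), 'width': np.float64(0.0242)}
tool F,M [ -4.55   2.69 -10.09] [-0.995 -1.962  0.235] q [ 4.58e-01  1.79e-01 -4.17e-01  1.00e-03 -9.74e-01  1.42e+00]
```

Request:
{"method": "move_arm", "body": {"deltas": [[0,0,0,0,0,1],[0,0,0,0,0,1],[0,0,0,0,0,1],[0,0,0,0,0,0],[0,0,0,0,0,0]]}}

```text
t: 10.47
eef_pos: [0.525, 0.0445, 0.3305]
ee_rot: [3.14, 0.001, 0.358]
force: [-5.2, -5.0, 10.6]
width: 0.0243
```

```bash
python3 -c "
from h import *
rep()"
```

```text
{'t': np.float64(10.4667), 'eef_pos': array([0.525 , 0.0445, 0.3305]), 'ee_rot': array([3.1402e+00, 5.0000e-04, 3.5850e-01]), 'force': array([-5.2197, -4.964 , 10.5847]), 'moment': array([-1.9033,  1.7318, -0.266 ]), 'width': np.float64(0.0243)}
tool F,M [ -6.64   2.83 -10.58] [-1.175 -2.29   0.264] q [ 0.458  0.179 -0.418  0.002 -0.975  1.471]
```

The force is climbing, so the lever is probably at the stop. I'll take a look.

```bash
python3 -c "
from h import *
b=arm.grab_frame('wrist')
cv2.imwrite('pics/w10.png',cv2.resize(b[90:290,150:400],(750,600),interpolation=cv2.INTER_CUBIC)[:,:,::-1])
for r in arm.spot_point('lever_tip','wrist')[:1]:
    s=arm.get_state(); p=watz(s,r['xy'],.17); print(r,p,np.degrees(np.arctan2(p[1]-.0453,p[0]-.5257)))"
```

```text
{'xy': [323.0, 203.1], 'score': 0.62} [0.56325913 0.02127377 0.17      ] -32.606672885888784
```

View pics/w10.png

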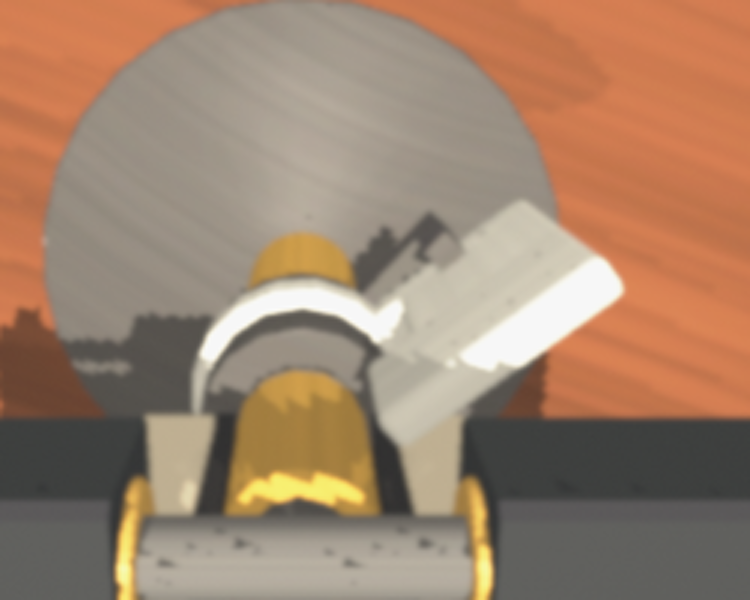

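The lever now covers the stop post, at about (430,240), and points near -33°. I'll press a few degrees more to confirm that it's hard against the stop.

Request:
{"method": "move_arm", "body": {"deltas": [[0,0,0,0,0,1],[0,0,0,0,0,1],[0,0,0,0,0,1],[0,0,0,0,0,0],[0,0,0,0,0,0]]}}

```text
t: 10.98
eef_pos: [0.5247, 0.0441, 0.3305]
ee_rot: [3.14, 0.002, 0.41]
force: [-5.9, -7.3, 12.3]
width: 0.0241
```

```bash
python3 -c "
from h import *
rep()
b=arm.grab_frame('wrist');cv2.imwrite('pics/w11raw.png',b[:,:,::-1])
g=b[:,:,0].astype(float)[:,244:254].mean(1); print(g[205:220].astype(int),g[250:264].astype(int))
for r in arm.spot_point('lever_tip','wrist')[:1]:
    s=arm.get_state(); p=watz(s,r['xy'],.17); print(r,p,np.degrees(np.arctan2(p[1]-.0453,p[0]-.5257)))"
```

```text
{'t': np.float64(10.9833), 'eef_pos': array([0.5247, 0.0441, 0.3305]), 'ee_rot': array([3.140e+00, 1.700e-03, 4.105e-01]), 'force': array([-5.9439, -7.252 , 12.2815]), 'moment': array([-2.5526,  2.1059, -0.4207]), 'width': np.float64(0.0241)}
tool F,M [ -8.36   4.3  -12.26] [-1.5   -2.95   0.418] q [ 0.457  0.179 -0.418  0.002 -0.975  1.523]
[154 154 154 153 151 143 139 159 186 199 202 202 202 202 202] [246 247 247 246 237 181 115  95  95 101 105 103 102 106]
{'xy': [326.4, 207.4], 'score': 0.93} [0.56263481 0.02037053 0.17      ] -34.01772744538202
```

Torque (Mz -0.42) and side force rose over those 3°, while the lever stayed near -33°. It is therefore against its stop. I'll ease off slightly and re-centre the hand on the leg, then check for slip at the mark.

Request:
{"method": "move_arm", "body": {"deltas": [[0.2,0.2,0,0,0,-1],[0.2,0.2,0,0,0,-1],[0.2,0.2,0,0,0,0],[0,0,0,0,0,0],[0,0,0,0,0,0]]}}

```text
t: 11.5
eef_pos: [0.5252, 0.0446, 0.3304]
ee_rot: [3.14, 0.002, 0.376]
force: [-6.6, -8.2, 12.5]
width: 0.0243
```

```bash
python3 -c "
from h import *
s=rep()
b=arm.grab_frame('wrist'); t=arm.grab_frame('scene')
Rm=R.from_euler('xyz',s['ee_rot']).as_matrix()
for nm,zz in(('mark',.140),('top',.19)):
    f=lambda d: wproj(s,s['eef_pos']*[1,1,0]+[0,0,zz]+Rm@[.0125+d[0],0,-d[1]])
    print(nm,'row/mm lateral',(f([.001,0])-f([0,0]))[1],'row/mm up',(f([0,.001])-f([0,0]))[1])
for n in ('w6raw','w11raw',0):
    i=cv2.imread(f'pics/{n}.png')[:,:,::-1] if n else b
    g=i[:,:,0].astype(float)[:,244:254].mean(1); print(n,g[206:220].astype(int),g[250:264].astype(int), g[280:330].astype(int))
a=cv2.imread('pics/w6raw.png')[:,:,::-1]
cv2.imwrite('pics/w12.png',np.hstack([cv2.resize(i[190:320,195:305],(400,473),interpolation=cv2.INTER_CUBIC) for i in(a,b)])[:,:,::-1])"
```

```text
{'t': np.float64(11.5), 'eef_pos': array([0.5252, 0.0446, 0.3304]), 'ee_rot': array([3.1398e+00, 2.1000e-03, 3.7550e-01]), 'force': array([-6.6228, -8.2417, 12.4779]), 'moment': array([-2.7205,  2.4209, -0.3922]), 'width': np.float64(0.0243)}
tool F,M [ -9.21   5.26 -12.45] [-1.642 -3.251  0.39 ] q [ 0.458  0.18  -0.417  0.002 -0.976  1.487]
mark row/mm lateral -1.6400860750613617 row/mm up 0.5882617607221903
top row/mm lateral -2.149141381231658 row/mm up 1.0937486682608721
w6raw [ 99  99  99 100  99 100  99  99 104 125 156 176 184 186] [210 212 211 210 210 210 207 194 163 125 101  96 100 102] [115 115 115 114 114 114 113 112 110 109 106 101  98  98 107 135 181 216
 225 227 227 227 227 226 226 226 225 225 224 224 224 223 223 223 223 222
 222 222 221 216 203 192 189 189 189 189 189 188 186 175]
w11raw [154 154 153 151 143 139 159 186 199 202 202 202 202 202] [246 247 247 246 237 181 115  95  95 101 105 103 102 106] [181 182 181 180 180 177 172 166 160 151 132 112 104 107 108 106 105 105
 105 105 105 106 106 107 108 109 109 108 107 106 105 105 106 106 105 104
 105 106 111 127 148 161 165 165 165 165 165 165 163 153]
0 [154 154 154 153 150 142 141 164 189 200 202 203 203 203] [242 246 247 247 246 234 182 116  88  83  84  88  97 106] [181 182 181 181 180 176 172 166 160 150 133 110  96  97 104 106 105 104
 105 105 105 106 108 109 109 109 107 106 105 104 104 104 104 104 105 105
 107 109 114 128 149 161 165 165 165 165 165 165 163 154]
```

View pics/w12.png

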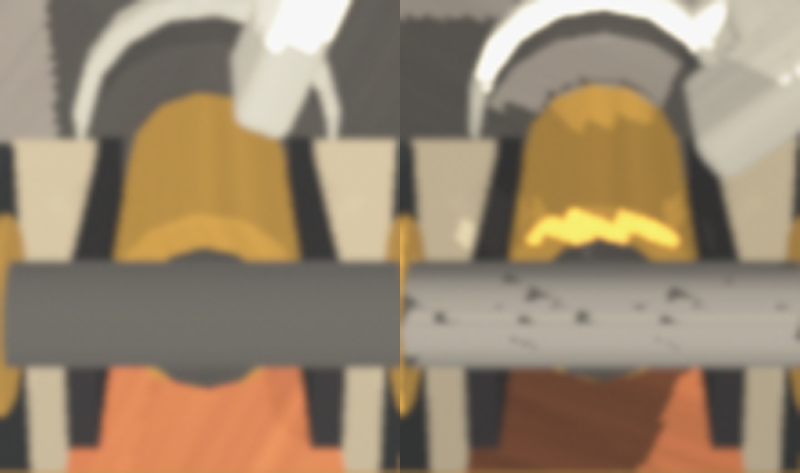

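```bash
python3 -c "
from h import *
s0=dict(eef_pos=np.array([.5260,.0455,.3307]),ee_rot=np.array([-3.1398,-.0006,-1.1329]))
s1=arm.get_state()
for c in ((.526,.0455),(.5255,.0453)):
  for nm,z,r in(('mark front',.1415,.0125),('top front',.19,.0085),('top back',.19,-.0085),('foot far',.0,.085)):
    out=[]
    for s,dz in((s0,0),(s1,0),(s1,.001)):
        x=R.from_euler('xyz',s['ee_rot']).as_matrix()[:,0]*[1,1,0]
        out.append(wproj(s,np.array([*c,z+dz])+r*x)[1])
    print(c,nm,np.round(out,2),'pred shift',round(out[1]-out[0],2),'per mm up',round(out[2]-out[1],2))
"
```

```text
(0.526, 0.0455) mark front [212.86 210.33 210.93] pred shift -2.53 per mm up 0.59
(0.526, 0.0455) top front [260.36 257.51 258.64] pred shift -2.85 per mm up 1.14
(0.526, 0.0455) top back [294.89 292.25 293.59] pred shift -2.64 per mm up 1.34
(0.526, 0.0455) foot far [88.97 86.67 86.63] pred shift -2.3 per mm up -0.04
(0.5255, 0.0453) mark front [212.91 211.22 211.82] pred shift -1.69 per mm up 0.6
(0.5255, 0.0453) top front [260.42 258.65 259.79] pred shift -1.78 per mm up 1.14
(0.5255, 0.0453) top back [294.95 293.31 294.66] pred shift -1.64 per mm up 1.35
(0.5255, 0.0453) foot far [89.01 87.27 87.23] pred shift -1.73 per mm up -0.04
```

```bash
python3 -c "
from h import *
b=arm.grab_frame('wrist'); a=cv2.imread('pics/w6raw.png')[:,:,::-1]; cv2.imwrite('pics/now.png',b[:,:,::-1])
for i in(a,b):
    h=i.astype(int); g=(h[:,:,0]-h[:,:,2])[:, 235:265]   # orange-ness
    rows=[]
    for k in range(g.shape[1]):
        p=cv2.GaussianBlur(g[:,k:k+1].astype(np.float32),(1,5),0)[:,0]; d=np.diff(p); m=70+np.argmin(d[70:110]); w=np.clip(-d[m-2:m+3],0,None); rows.append((w*np.arange(m-2,m+3)).sum()/w.sum()+.5)
    print('foot far row',np.median(rows).round(2),min(rows),max(rows))
    g=h.sum(2)[:,244:254].mean(1); print((h[:,244:254,2].mean(1))[206:220].astype(int), h[284:302,244:254,0].mean(1).astype(int),h[284:302,244:254,1].mean(1).astype(int))
"
```

```text
foot far row 90.77 90.3462434478742 91.73622047244095
[88 88 89 89 89 89 89 88 86 83 78 75 73 72] [114 114 113 112 110 109 106 101  98  98 107 135 181 216 225 227 227 227] [111 110 110 109 107 106 102  98  94  94  96 106 122 135 140 141 141 141]
foot far row 88.6 87.8321479374111 89.6594501718213
[131 131 131 130 128 120 109 100  88  77  74  73  73  73] [180 177 172 166 160 150 133 110  96  97 104 106 105 105 105 105 105 106] [172 169 165 160 154 145 127 105  89  83  78  72  68  68  68  68  68  69]
```

The foot edge fixes the hand's sideways shift. With that removed, the mark row moved as predicted and the leg-top row suggests a rise of 0.5 mm or so. I'll nudge down 0.5 mm and take the final check.

Request:
{"method": "move_arm", "body": {"deltas": [[0,0,-0.3,0,0,0],[0,0,-0.2,0,0,0],[0,0,0,0,0,0],[0,0,0,0,0,0],[0,0,0,0,0,0]]}}

```text
t: 12.07
eef_pos: [0.5252, 0.0446, 0.3303]
ee_rot: [3.14, 0.002, 0.376]
force: [-8.5, -7.0, 14.7]
width: 0.0242
```

```bash
python3 -c "
from h import *
s=rep()
b=arm.grab_frame('wrist'); a=cv2.imread('pics/now.png')[:,:,::-1]
for i in(a,b):
    g=i[:,:,0].astype(float)[:,244:254].mean(1); print(g[206:220].astype(int),g[250:264].astype(int))
for r in arm.spot_point('lever_tip','wrist')[:1]:
    p=watz(s,r['xy'],.17); print(r['score'],np.degrees(np.arctan2(p[1]-.0453,p[0]-.5257)))
arm.grab_frame('top')
for n in('shade','books','remote','tumbler'): print(n,[atz('top',r['xy'],0).round(3) for r in arm.spot_point(n,'top')[:1]])
cv2.imwrite('pics/fin.png',cv2.resize(b[90:290,150:400],(750,600),interpolation=cv2.INTER_CUBIC)[:,:,::-1])"
```

```text
{'t': np.float64(12.0667), 'eef_pos': array([0.5252, 0.0446, 0.3303]), 'ee_rot': array([3.1397e+00, 1.9000e-03, 3.7560e-01]), 'force': array([-8.4752, -7.0242, 14.7327]), 'moment': array([-2.7115,  2.809 , -0.3756]), 'width': np.float64(0.0242)}
tool F,M [-10.49   3.45 -14.71] [-1.491 -3.609  0.372] q [ 0.458  0.18  -0.417  0.002 -0.975  1.487]
[154 154 154 153 150 142 141 164 189 200 202 203 203 203] [242 246 247 247 246 234 182 116  88  83  84  88  97 106]
[153 154 154 154 151 144 141 162 188 200 202 203 203 202] [241 246 247 247 246 238 188 119  89  84  84  88  97 106]
0.82 -34.43749496556857
shade [array([0.683, 0.41 , 0.   ])]
books [array([0.362, 0.45 , 0.   ])]
remote [array([ 0.436, -0.371,  0.   ])]
tumbler [array([ 0.732, -0.387,  0.   ])]
```

View pics/fin.png

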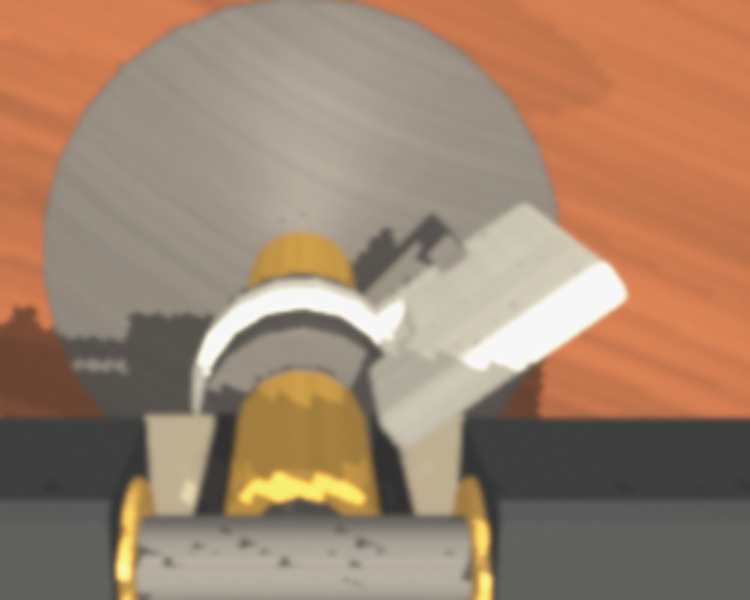

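```bash
python3 -c "
from station import arm
print(arm.job_done())"
```

```text
the job is handed in; nothing more can be done
None
```

I gripped the leg and pushed it to the mark. Keeping that grip, I swept the lever counter-clockwise to its stop, then handed the job in about 12 s into the 45 s limit.

**Leg:** The hand came down 45.4 mm while gripping. Slip in the jaws was about 0.3 mm during the push. After the sweep, the leg-top row in the wrist view hinted at a further rise of about 0.5 mm, while the mark row showed almost none. I estimate the leg at 44.5–45 mm. The ring is hard to tell from the dark collar at the rim, so this rests mostly on travel and image rows. A final 0.5 mm nudge down moved the hand only about 0.1 mm and raised the vertical force from 12.5 to 14.7 N, probably from friction against the lever.

**Lever:** It turned about 51°, from roughly -85° to -34°. Over the last 3° of hand turn, the torque rose from 0.27 to 0.42 N m while the lever stayed where it was, and it hides the stop post in the picture. I backed off 2° and left it pressed at about 0.38 N m.

**Bystanders and forces:** The shade, remote, tumbler and books were not touched, and their detected positions match the start to within about 15 mm, which is detector noise. No force I read was above about 20 N.

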